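# Nip up a glaze spray gun's nozzle to the click and test its trigger

## Robot

A 6-joint arm with a two-finger parallel gripper is mounted at the origin on the work surface. World frame = base frame: x ahead of the robot, y to its left, z up, the work surface at z = 0. Lengths are in m, angles in rad, forces in N, time in s.
With the tool pointing down it reaches from about 0.35 to 0.95 m from the base axis. Payload 17.4 kg.
Tool frame: the origin (TCP) lies midway between the tips of the shut fingers; the grasp point (between the pads) lies 19 mm behind it; z points along the fingers, y is the line along which they close (so a half turn about z gives the same grasp; the last joint's range is limited). The gripper opens to 93 mm and grips with 3 to 60 N. Pads are 15 mm wide; open, the fingers measure 128 mm over their backs; the gripper's body (75 mm by 188 mm) begins 65 mm behind the grasp point.
Start: joints at [-1.346, 0.116, 1.442, -0, 1.584, -0.038], TCP at [0.175, -0.652, 0.219] pointing down, gripper open.
Joint ranges: [-2.83, 2.83], [-0.83, 2.19], [0.07, 2.5], [-1.14, 4.28], [0.01, 3], [-2.97, 2.97]. Speed limits (rad/s): [1.89, 1.89, 2.22, 3.14, 3.14, 3.14].

## Interface

Orientations are given as a unit quaternion [x, y, z, w].
In Python, from workcell import r gives the robot as it stands. The module is installed in compiled form; this text tells all that it offers.
- The arm moves only by the tool jog_arm, never from a script. Its argument "motion" is a list of rows, each a list of 7 numbers: the shift along the tool's x, y, z in m, then the turn, a rotation vector about the tool's x, y, z in rad, then the gripper command: -1 is shut, 1 is fully open, values between are in proportion. In form: [[tx, ty, tz, wx, wy, wz, fingers], ...]. A call has 1 to 10 rows; each row shifts and turns the commanded pose from where the row before left it, along the tool's axes as they then stand; what a row does not reach is not made up. A row lasts 1/10 s, in which the tool goes at most 50 mm and 8.59 degrees, less where a joint would pass 70% of its speed; a pose out of reach is approached as far as the arm can. A call with a gripper value outside its range is refused whole. The fingers move at their own pace and stop on an object; "force" is the grip in N (left out, the last holds). Time passes only in rows, so rows that do not move let the fingers close. It gives the time, the measured TCP pose, the force, the opening and the grip force at its end, in the units of the state.
- r.state(): the state, without advancing time (a new reading comes with each control period).
- r.read_camera(name): name is "scene" or "top" or "wrist"; returns (picture, depth): 400x640x3 uint8, red, green, blue; 400x640 float32, m along the optical axis (not along the pixel's ray), 0 where there is no reading.
- r.camera_info(name): a dict with "fovy" (degrees; the focal length in pixels is half the picture's height over the tangent of half this angle, whatever the lens; pixels are square), "cx", "cy" (the principal point, pixels), "eye" and "orientation" of the camera in the world. Camera axes: x right, y down, z forward; pixel columns grow to the right and rows downward; lengths in m; the calibration is good to about 2 mm. A picture is of the moment at which its call begins: read the wrist's pose just before it. camera_info takes no time and is no camera call; for the wrist camera it gives the pose at the moment of the call.
- r.hand_in(): hands the job in; it is judged then, once.
Trained networks look in the newest picture that a camera, given by its name, has taken for a name from the list of things; names that differ only in an ending like _2 or _b are one class to them, and where a whole thing is asked for, a point or a joint stands for the part that bears it (a point fixed in the world has none). Each returns a list of dicts, best first, with "p" (0 to 1); they miss things now and then, are a little off and sometimes report something else, mostly with a low value. They report only what shows in the picture. A call takes as long as a camera call.
- r.search_frame(camera, target): "rect" ([left, top, right, bottom] in pixels, round what is visible of it).
- r.outline_of(camera, target): "region" (400x640 bool, what is visible of it) and "rect" ([left, top, right, bottom] in pixels, round what is visible of it).
The state is a dict: "time_s": time; "q": joint angles; "joint_velocities": joint speeds; "joint_efforts": joint torques, N m; "eef_pos": TCP position; "eef_rot": TCP orientation; "contact_force": force on the tool from outside, world axes, zero at the start; "wrist_torque": the same for the moment, N m; "opening": opening from 0.0 (shut) to 1.0 (fully open); "grip_force": force on a finger pad.
Only numpy, scipy, OpenCV 4.12 (cv2) and the standard library are available. Lean on these libraries where they do the work, as an engineer would, in place of code of your own. Each camera call takes 0.05 s, during which the arm holds its last target. There are 200 camera calls.

## Task

The glaze spray gun in the vise is being put back together: push the handle of the preset torque wrench on its nozzle downwards to tighten the nozzle until the wrench clicks (its handle suddenly gives way), stop there without tightening any further, and ease off so that the wrench springs back. Then squeeze the gun's trigger fully home against the grip for a moment and let it spring back to check that it moves freely. Leave the wrench on the nozzle, and leave the cup, jar, bulbs and parts tray where they stand.

Things in the scene. Friction and masses are not known exactly. Their poses are not given: they have to be found in the camera images.
- gun: Fixed: blue bench vise holding an aluminium spray gun on its side. Origin on the bench below the gun's nozzle axis, z up. All of the gun is level, 140 mm up: nozzle along +x; body 98 x 30 x 27 mm, centred at x -6 mm; grip along -y, 26 mm deep (x), 28 high, its end in the vise jaws (from y -85 mm on, tops 158 mm up); trigger in front (+x) of the grip. Cup port and wire hook reach y = 60 mm.
- wrench_hub (a point): Point on the nozzle axis, 73.5 mm along the gun's +x from its origin, 140 mm above the bench, in the upright plane (square to the gun's x) in which the wrench handle swings. Axes as gun. The handle sticks out towards the gun's +y. The wrench cannot be lifted off.
- wrench_grip (a point): Centre of the torque wrench's black rubber grip, 145 mm from the hub; grip 26 mm wide (x), 92 long, 22 thick, flat on top, spanning 95 to 187 mm from the hub (end of wrench 197). y points along the handle away from the hub, z out of its upper face. At the start the handle rises outwards by 0.3 to 0.6 rad; pushed down it tightens the nozzle and is nearly level at the click.
- nozzle (a joint): Angle the nozzle (with the wrench) has been turned, rad; grows as it is tightened; starts between 0 and 0.3, could be forced to 1.3. Stiff, progressive: about 0.7 N m at 0, rising 2 N m per rad; it stays where it is left. The wrench clicks near 0.63 when pushed smoothly, up to 0.07 sooner when pushed fast or in jerks.
- wrench (a joint): Give of the wrench's clutch, rad: about 0 up to the set torque of 2.0 N m (10 to 12 N down on the middle of the grip). Then it clicks: the handle suddenly swings on by up to 0.16 (23 mm at the grip) while the push needed falls to about half; the click is complete at 0.08. At 0.16 is a hard stop, and pushing on from there overtightens the nozzle. Eased off, it springs back to 0.
- trigger_front (a point): Middle of the front (+x) face of the steel trigger, where a finger pulls it towards the grip (gun's -x). A curved flat bar 20 mm high (z, centred here), 7 thick, about 80 long, hinged on the gun's body about an upright axis 48 mm from here towards the gun's +y. Axes as gun while released.
- trigger (a joint): Trigger angle, rad: 0 released, 0.42 fully home (18 mm of travel at trigger_front). Sprung: needs about 6 N at trigger_front to start and 13 N fully home; returns by itself.
- grip_back (a point): Middle of the rear (-x) face of the gun's grip, opposite trigger_front, 140 mm above the bench. Axes as gun. From here to trigger_front is about 54 mm along the gun's x when released, 35 mm with the trigger home. The vise jaws begin 30 mm from here towards -y, the gun's body 40 mm towards +y.
- gun_cup: Loose bystander: white plastic gun cup upside down on its black lid, 97 mm in diameter, 120 mm high. Origin at the centre of its underside.
- glaze_jar: Loose bystander: jar 66 mm in diameter, 72 mm high. Origin at the centre of its underside.
- parts_tray: Loose bystander: steel tray 85 x 110 x 14 mm holding the gun's air cap, ring and needle. Origin at the centre of its underside.
- bulb_a: Loose bystander: red-brown slip bulb, a squat bulb 62 mm in diameter with a thin spout, 110 mm high. Origin at the centre of its underside.
- bulb_b: Loose bystander: another slip bulb, 59 mm in diameter, 105 mm high. Origin at the centre of its underside.

How it is judged:
By the outcome, as a careful person would: the job done as asked, in the order asked, and still so for the second after the job is handed in, with the robot touching nothing.
It also fails if it takes over 58 s, if anything falls off the work surface, if the arm or the gripper's body presses on something with over 40 N, if the wrist force passes 120 N, or if a joint passes its speed limit or range.

## Working session

There is one attempt and no reset: what is moved stays moved. The work goes in short steps, Python scripts to look and compute and a tool call to move; the robot and the scene stay as the last step left them, time stands still between calls to the robot, and variables do not carry over. Pictures are saved under pics/ and viewed, at most 10 in all, crops included, and the job is handed in when it is done.

Besides the shell and the picture viewer there is one more tool, called after "Request:" in YAML: its name, and indented under it one key for each argument. jog_arm: Moves the arm, as the interface text tells. Its arguments: {"type":"object","properties":{"motion":{"type":"array","items":{"type":"array","items":{"type":"number"}}},"force":{"type":"number"}},"required":["motion"]}

```bash
mkdir -p pics
cat > h.py <<'E'
import numpy as np, cv2
from workcell import r
from scipy.spatial.transform import Rotation as R
def cloud(n):
    p,d=r.read_camera(n); c=r.camera_info(n)
    f=200/np.tan(np.radians(c["fovy"])/2)
    v,u=np.mgrid[:400,:640]
    P=np.stack([(u-c["cx"])/f*d,(v-c["cy"])/f*d,d],-1)
    o=np.array(c["orientation"])
    M=R.from_quat(o).as_matrix() if o.size==4 else o.reshape(3,3)
    W=P@M.T+np.array(c["eye"]); W[d==0]=np.nan
    return p,d,W
def save(p,n): cv2.imwrite("pics/"+n,p[...,::-1])
E
python3 - <<'E'
from h import *
for n in ("scene","top"):
    p,d,W=cloud(n); save(p,n+"1.png"); np.save(n+".npy",W)
    print(n,r.camera_info(n))
    for t in ("gun","wrench_grip","trigger_front","gun_cup","glaze_jar","parts_tray","bulb_a"):
        for o in r.outline_of(n,t)[:2]:
            m=o["region"]; q=W[m]; q=q[~np.isnan(q[:,0])]
            print(t,round(o["p"],2),o["rect"],np.round(np.median(q,0),3) if len(q) else 0, np.round(np.percentile(q,[3,97],axis=0),3).tolist() if len(q) else 0)
print(r.state())
E
```

```text
scene {'fovy': 44.4660083217981, 'cx': 318.3368844253152, 'cy': 202.68650447439194, 'eye': array([0.98415433, 0.10396049, 0.94424562]), 'orientation': array([ 0.56313285,  0.78902106, -0.20118106, -0.14090191])}
gun 0.79 [253.8, 125.6, 449.6, 231.2] [ 0.521 -0.066  0.15 ] [[0.432, -0.142, 0.011], [0.602, 0.161, 0.215]]
gun 0.59 [400.1, 185.3, 434.4, 216.2] [0.468 0.137 0.071] [[0.435, 0.11, 0.002], [0.49, 0.167, 0.074]]
wrench_grip 0.79 [326.7, 208.4, 447.1, 229.6] [0.591 0.106 0.191] [[0.574, -0.008, 0.134], [0.599, 0.18, 0.222]]
wrench_grip 0.64 [258.5, 124.8, 446.9, 230.6] [ 0.521 -0.066  0.15 ] [[0.432, -0.141, 0.011], [0.601, 0.161, 0.215]]
trigger_front 0.74 [399.9, 187.7, 434.3, 214.7] [0.469 0.137 0.071] [[0.438, 0.111, 0.038], [0.49, 0.167, 0.074]]
trigger_front 0.51 [304.3, 169.2, 340.9, 190.5] [ 0.52  -0.051  0.147] [[0.512, -0.085, 0.133], [0.532, -0.015, 0.151]]
gun_cup 0.8 [286.3, 263.4, 334.6, 323.5] [ 0.73  -0.002  0.083] [[0.678, -0.047, 0.009], [0.762, 0.036, 0.12]]
glaze_jar 0.94 [400.6, 187.3, 435.3, 215.3] [0.469 0.138 0.071] [[0.44, 0.112, 0.043], [0.491, 0.167,
[... 1575 characters left out ...]
8, 'q': array([-1.34580291e+00,  1.16014221e-01,  1.44158585e+00, -4.38040118e-06,
        1.58401428e+00, -3.77662292e-02]), 'joint_velocities': array([-0.00179444,  0.00063623,  0.00162131, -0.00052774, -0.00165401,
       -0.00013743]), 'joint_efforts': array([ 1.39571828e-03, -7.20986366e+01, -6.22728968e+01,  7.80766387e-02,
        1.83026399e-02, -5.99236432e-05]), 'eef_pos': array([ 0.17534265, -0.65183597,  0.21864534]), 'eef_rot': array([ 9.91382082e-01,  1.31002168e-01, -3.19426353e-06, -1.05937133e-05]), 'contact_force': array([ 0.04727044,  0.2057832 , -0.47563145]), 'wrist_torque': array([-0.02092528, -0.00381975, -0.01294001]), 'grip_force': 0.0, 'opening': 0.9957509870187945}
```

Run:
```python
from h import *
a=cv2.imread("pics/top1.png")[120:340,180:400]; b=cv2.imread("pics/scene1.png")[110:360,220:460]
s=np.zeros((600,800,3),np.uint8); s[:400,:400]=cv2.resize(a,(400,400),interpolation=2); s[:417,400:]=cv2.resize(b,(400,417),interpolation=2)
cv2.imwrite("pics/c1.png",s[:420])
for n in("top","scene"):
    W=np.load(n+".npy").reshape(-1,3)
    # wrench grip: x .56-.61, y .08-.18 z>.16
    m=(abs(W[:,0]-.585)<.03)&(W[:,1]>.07)&(W[:,1]<.19)&(W[:,2]>.15)
    q=W[m]; c=q.mean(0); u=np.linalg.svd(q-c)[2] if len(q)<3000 else None
    print(n,len(q),c,u[0],u[2])
    for y in np.arange(0,.19,.02):
        k=(abs(W[:,0]-.585)<.03)&(abs(W[:,1]-y)<.006)&(W[:,2]>.14); 
        if k.sum()>3: print(round(y,2),np.round(np.percentile(W[k],[5,50,95],axis=0)[:,[0,2]].T,3).tolist())
    # trigger/grip slices
    for y in (-.02,-.03,-.04,-.05,-.06,-.07,-.08,-.09):
        k=(abs(W[:,1]-y)<.004)&(W[:,2]>.14)&(W[:,2]<.175)&(W[:,0]>.38)&(W[:,0]<.62)
        x=np.sort(W[k,0]); print("y",y,np.round(x,3).tolist()[::2])
```

```text
top 773 [0.58291997 0.13031021 0.20316672] [-0.03995187  0.91827805  0.39391531] [ 0.23256355  0.3919489  -0.89010688]
0.0 [[0.558, 0.58, 0.607], [0.145, 0.156, 0.162]]
0.02 [[0.562, 0.582, 0.595], [0.144, 0.156, 0.162]]
0.04 [[0.581, 0.587, 0.595], [0.153, 0.162, 0.165]]
0.06 [[0.581, 0.585, 0.593], [0.164, 0.171, 0.175]]
0.08 [[0.578, 0.585, 0.594], [0.174, 0.18, 0.186]]
0.1 [[0.573, 0.584, 0.596], [0.185, 0.192, 0.195]]
0.12 [[0.573, 0.583, 0.597], [0.19, 0.2, 0.204]]
0.14 [[0.571, 0.581, 0.595], [0.197, 0.209, 0.214]]
0.16 [[0.571, 0.581, 0.594], [0.21, 0.218, 0.221]]
0.18 [[0.573, 0.581, 0.591], [0.215, 0.222, 0.227]]
y -0.02 [0.465, 0.465, 0.466, 0.467, 0.468, 0.469, 0.471, 0.471, 0.473, 0.473, 0.475, 0.475, 0.477, 0.477, 0.478, 0.479, 0.48, 0.481, 0.483, 0.483, 0.485, 0.485, 0.487, 0.487, 0.489, 0.49, 0.491, 0.492, 0.494, 0.495, 0.496, 0.497, 0.498, 0.499, 0.501, 0.502, 0.502, 0.503, 0.505, 0.507, 0.508, 0.509, 0.524, 0.526, 0.526, 0.528, 0.528, 0.529, 0.529, 0.531, 0.532, 0.534, 0.583, 0.586, 0.59, 0.595]
y -0.03 [0.464, 0.464, 0.465, 0.466, 0.467, 0.468, 0.469, 0.47, 0.472, 
[... 4610 characters left out ...]
0.485, 0.486, 0.486, 0.486, 0.487, 0.487, 0.488, 0.488, 0.488, 0.515, 0.516, 0.518, 0.52, 0.52, 0.52, 0.521, 0.522, 0.522, 0.523, 0.523]
y -0.09 [0.423, 0.425, 0.427, 0.428, 0.429, 0.429, 0.431, 0.432, 0.433, 0.433, 0.434, 0.436, 0.436, 0.437, 0.438, 0.438, 0.44, 0.442, 0.443, 0.444, 0.444, 0.445, 0.447, 0.447, 0.448, 0.449, 0.452, 0.454, 0.454, 0.455, 0.456, 0.457, 0.457, 0.459, 0.46, 0.46, 0.461, 0.464, 0.466, 0.466, 0.468, 0.469, 0.471, 0.471, 0.472, 0.473, 0.475, 0.476, 0.477, 0.478, 0.48, 0.481, 0.482, 0.483, 0.484, 0.484, 0.485, 0.486, 0.486, 0.487, 0.487, 0.487, 0.488, 0.491, 0.491, 0.492, 0.493, 0.494, 0.495, 0.495, 0.496, 0.497, 0.501, 0.503, 0.507, 0.508, 0.51, 0.513, 0.518, 0.519]
```

View pics/c1.png

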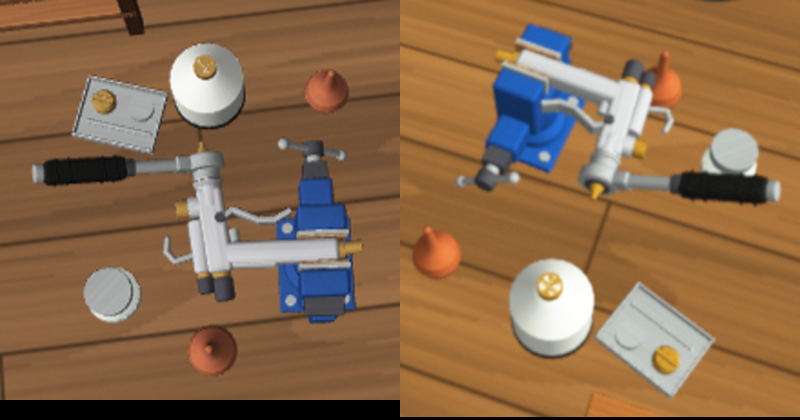

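Run:
```python
from h import *
W=np.load("top.npy").reshape(-1,3); V=np.load("scene.npy").reshape(-1,3)
for n,A in(("top",W),("sc",V)):
  X=[];Y=[]
  for x in np.arange(.45,.585,.01):
    k=(abs(A[:,0]-x)<.004)&(A[:,2]>.145)&(A[:,2]<.18)&(abs(A[:,1])<.03)
    q=A[k]
    if len(q): print(n,round(x,2),np.round(np.percentile(q[:,1],[3,50,97]),3),q[np.argmax(q[:,2])].round(3))
```

```text
top 0.45 [-0.01   0.005  0.024] [ 0.448 -0.007  0.154]
top 0.46 [-0.009  0.004  0.022] [0.463 0.003 0.154]
top 0.47 [-0.028 -0.001  0.026] [0.469 0.002 0.158]
top 0.48 [-0.028 -0.001  0.026] [0.483 0.005 0.158]
top 0.49 [-0.028 -0.     0.025] [ 0.492 -0.006  0.157]
top 0.5 [-0.022  0.004  0.026] [ 0.496 -0.007  0.157]
top 0.51 [-0.018  0.006  0.027] [0.506 0.004 0.157]
top 0.52 [-0.013  0.005  0.028] [ 0.522 -0.002  0.16 ]
top 0.53 [-0.027  0.     0.027] [0.531 0.002 0.157]
top 0.54 [-0.012  0.009  0.028] [0.543 0.017 0.156]
top 0.55 [-0.011  0.006  0.025] [0.547 0.008 0.156]
top 0.56 [-0.01   0.004  0.016] [0.563 0.006 0.16 ]
top 0.57 [-0.011  0.002  0.017] [0.567 0.002 0.157]
top 0.58 [-0.014  0.007  0.028] [0.583 0.008 0.163]
sc 0.45 [-0.009  0.006  0.023] [ 0.454 -0.001  0.153]
sc 0.46 [-0.007  0.009  0.025] [0.458 0.    0.152]
sc 0.47 [-0.027  0.002  0.026] [ 0.473 -0.024  0.155]
sc 0.48 [-0.028 -0.     0.027] [ 0.476 -0.025  0.157]
sc 0.49 [-0.029 -0.003  0.027] [ 0.49  -0.016  0.156]
sc 0.5 [-0.016  0.008  0.028] [0.504 0.006 0.156]
sc 0.51 [-0.016  0.009  0.028] [ 0.507 -0.005  0.156]
sc 0.52 [-0.011  0.012  0.028] [ 0.52  -0.001  0.16 ]
sc 0.53 [-0.027 -0.002  0.027] [ 0.527 -0.005  0.161]
sc 0.54 [-0.01   0.011  0.028] [0.537 0.007 0.155]
sc 0.55 [-0.01   0.009  0.028] [0.551 0.009 0.157]
sc 0.56 [-0.009  0.005  0.017] [0.561 0.004 0.156]
sc 0.57 [-0.01   0.004  0.018] [0.57  0.007 0.158]
sc 0.58 [-0.011  0.008  0.028] [0.583 0.003 0.163]
```

Request:
jog_arm:
  motion:
    - [0,0,-0.012,0,0,-0.133,-1]
    - [0,0,-0.012,0,0,-0.133,-1]
    - [0,0,-0.012,0,0,-0.133,-1]
    - [0,0,-0.012,0,0,-0.133,-1]
    - [0,0,-0.012,0,0,-0.133,-1]
    - [0,0,-0.012,0,0,-0.133,-1]
    - [0,0,-0.012,0,0,-0.133,-1]
    - [0,0,-0.012,0,0,-0.133,-1]
    - [0,0,-0.012,0,0,-0.133,-1]
    - [0,0,-0.012,0,0,-0.133,-1]
  force: 10

```text
time_s: 1.8
eef_pos: [0.1754, -0.6518, 0.3392]
eef_rot: [0.697, 0.717, -0.0, 0.0]
contact_force: [-0.9, 0.6, -0.6]
opening: 0.188
grip_force: 0.0
```

Request:
jog_arm:
  motion:
    - [0.04,0.02,0,0,0,0,-1]
    - [0.04,0.02,0,0,0,0,-1]
    - [0.04,0.02,0,0,0,0,-1]
    - [0.04,0.02,0,0,0,0,-1]
    - [0.04,0.02,0,0,0,0,-1]
    - [0.04,0.02,0,0,0,0,-1]
    - [0.04,0.02,0,0,0,0,-1]
    - [0.04,0.02,0,0,0,0,-1]
    - [0.04,0.02,0,0,0,0,-1]
    - [0.04,0.02,0,0,0,0,-1]

```text
time_s: 2.8
eef_pos: [0.3668, -0.2458, 0.3389]
eef_rot: [0.699, 0.715, 0.0, 0.0]
contact_force: [-0.4, -0.8, -0.4]
opening: 0.007
grip_force: 0.0
```

Request:
jog_arm:
  motion:
    - [0.04,0.02,0,0,0,0,-1]
    - [0.04,0.02,0,0,0,0,-1]
    - [0.04,0.02,0,0,0,0,-1]
    - [0.04,0.02,0,0,0,0,-1]
    - [0.04,0.02,0,0,0,0,-1]
    - [0.04,0.02,0,0,0,0,-1]
    - [0.04,0.02,0,0,0,0,-1]
    - [0.04,0.02,0,0,0,0,-1]
    - [0.04,0.02,0,0,0,0,-1]
    - [0,0,0,0,0,0,-1]

```text
time_s: 3.8
eef_pos: [0.5395, 0.1201, 0.3375]
eef_rot: [0.698, 0.716, -0.0, -0.001]
contact_force: [0.6, -0.5, 0.5]
opening: 0.005
grip_force: 0.0
```

Request:
jog_arm:
  motion:
    - [0.006,0.012,0.015,0,0,0,-1]
    - [0.006,0.012,0.015,0,0,0,-1]
    - [0.006,0.011,0.015,0,0,0,-1]
    - [0.006,0.011,0.015,0,0,0,-1]
    - [0,0,0.015,0,0,0,-1]
    - [0,0,0.015,0,0,0,-1]
    - [0,0,0.008,0,0,0,-1]
    - [0,0,0.004,0,0,0,-1]
    - [0,0,0,0,0,0,-1]

```text
time_s: 4.7
eef_pos: [0.5838, 0.1412, 0.2366]
eef_rot: [0.699, 0.715, 0.0, 0.0]
contact_force: [-1.0, -0.5, 0.2]
opening: 0.001
grip_force: 0.0
```

Request:
jog_arm:
  motion:
    - [0,0,0.002,0,0,0,-1]
    - [0,0,0.002,0,0,0,-1]
    - [0,0,0.002,0,0,0,-1]
    - [0,0,0.002,0,0,0,-1]
    - [0,0,0.002,0,0,0,-1]
    - [0,0,0.002,0,0,0,-1]
    - [0,0,0.002,0,0,0,-1]
    - [0,0,0.002,0,0,0,-1]
    - [0,0,0.002,0,0,0,-1]
    - [0,0,0.002,0,0,0,-1]

```text
time_s: 5.7
eef_pos: [0.584, 0.1414, 0.2165]
eef_rot: [0.699, 0.715, -0.0, -0.0]
contact_force: [0.2, 0.3, -0.1]
opening: 0.01
grip_force: 0.0
```

Run:
```python
from h import *
s=r.state(); print(s["eef_pos"],s["contact_force"],s["wrist_torque"])
p,d,W=cloud("scene"); save(p,"s2.png"); q=p[100:300,240:480]; save(cv2.resize(q,(720,600),interpolation=2),"s2c.png")
W=W.reshape(-1,3)
for y in (.05,.07,.09,.1,.11,.12,.13,.16,.17):
    k=(abs(W[:,0]-.585)<.02)&(abs(W[:,1]-y)<.006)&(W[:,2]>.13)&(W[:,2]<.24)
    print(y,np.round(np.percentile(W[k],[5,50,95],axis=0)[:,[0,2]].T,3).tolist())
```

```text
[0.58398764 0.14135177 0.21647304] [ 0.22174052  0.29260036 -0.06939119] [ 0.00373604 -0.07335613  0.02670003]
0.05 [[0.583, 0.591, 0.595], [0.158, 0.165, 0.169]]
0.07 [[0.583, 0.59, 0.594], [0.167, 0.173, 0.177]]
0.09 [[0.579, 0.59, 0.597], [0.176, 0.186, 0.191]]
0.1 [[0.576, 0.591, 0.599], [0.178, 0.191, 0.195]]
0.11 [[0.577, 0.593, 0.599], [0.178, 0.194, 0.198]]Traceback (most recent call last):
  File "<stdin>", line 7, in <module>
    return _quantile_unchecked(
        a, q, axis, out, overwrite_input, method, keepdims, weights)
    return _ureduce(a,
                    func=_quantile_ureduce_func,
    ...<5 lines>...
                    overwrite_input=overwrite_input,
                    method=method)
    r = func(a, **kwargs)
    result = _quantile(arr,
                       quantiles=q,
    ...<2 lines>...
                       out=out,
                       weights=wgt)
    slices_having_nans = np.isnan(arr[-1, ...])
                                  ~~~^^^^^^^^^
IndexError: index -1 is out of bounds for axis 0 with size 0
```

View pics/s2c.png

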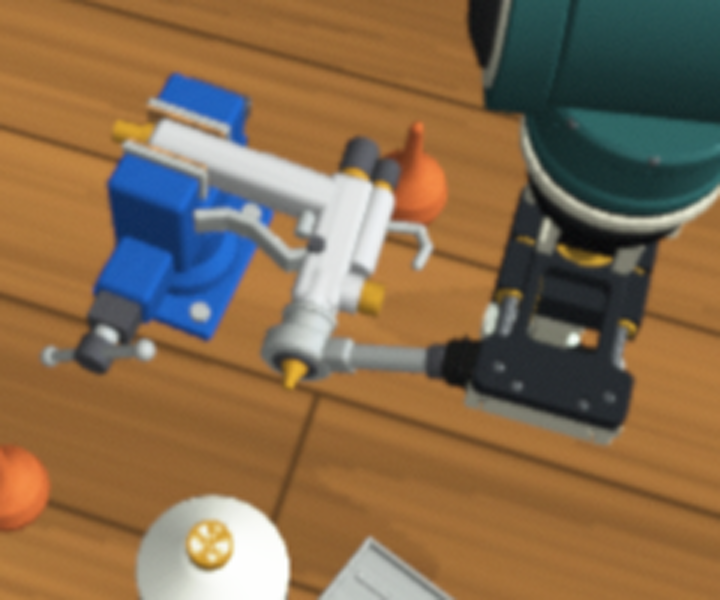

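Request:
jog_arm:
  motion:
    - [0,0,0.002,0,0,0,-1]
    - [0,0,0.002,0,0,0,-1]
    - [0,0,0.002,0,0,0,-1]
    - [0,0,0.002,0,0,0,-1]
    - [0,0,0.002,0,0,0,-1]
    - [0,0,0.002,0,0,0,-1]
    - [0,0,0.002,0,0,0,-1]
    - [0,0,0.002,0,0,0,-1]

```text
time_s: 6.55
eef_pos: [0.5844, 0.1418, 0.2017]
eef_rot: [0.699, 0.715, 0.001, 0.0]
contact_force: [-0.5, 3.3, 8.3]
opening: 0.003
grip_force: 3.6
```

Request:
jog_arm:
  motion:
    - [0,0,0.002,0,0,0,-1]
    - [0,0,0.002,0,0,0,-1]
    - [0,0,0.002,0,0,0,-1]
    - [0,0,0.002,0,0,0,-1]
    - [0,0,0.002,0,0,0,-1]

```text
time_s: 7.05
eef_pos: [0.5844, 0.1419, 0.1919]
eef_rot: [0.699, 0.715, 0.001, 0.0]
contact_force: [-1.4, 4.0, 8.6]
opening: 0.004
grip_force: 4.0
```

Request:
jog_arm:
  motion:
    - [0,0,0.002,0,0,0,-1]
    - [0,0,0.002,0,0,0,-1]
    - [0,0,0.002,0,0,0,-1]
    - [0,0,0.002,0,0,0,-1]
    - [0,0,0.002,0,0,0,-1]
    - [0,0,0.002,0,0,0,-1]
    - [0,0,0.002,0,0,0,-1]

```text
time_s: 7.75
eef_pos: [0.5845, 0.1421, 0.178]
eef_rot: [0.699, 0.715, 0.001, 0.0]
contact_force: [-0.8, 5.4, 10.5]
opening: 0.007
grip_force: 4.7
```

Request:
jog_arm:
  motion:
    - [0,0,0.0015,0,0,0,-1]
    - [0,0,0.0015,0,0,0,-1]
    - [0,0,0.0015,0,0,0,-1]
    - [0,0,0.0015,0,0,0,-1]
    - [0,0,0.0015,0,0,0,-1]

```text
time_s: 8.25
eef_pos: [0.5845, 0.1423, 0.1707]
eef_rot: [0.699, 0.715, 0.002, 0.0]
contact_force: [-0.2, 6.8, 12.0]
opening: 0.006
grip_force: 5.1
```

Request:
jog_arm:
  motion:
    - [0,0,0.0015,0,0,0,-1]
    - [0,0,0.0015,0,0,0,-1]
    - [0,0,0.0015,0,0,0,-1]
    - [0,0,0.0015,0,0,0,-1]

```text
time_s: 8.65
eef_pos: [0.5846, 0.1424, 0.1647]
eef_rot: [0.699, 0.715, 0.002, 0.0]
contact_force: [-0.9, 6.5, 10.9]
opening: 0.004
grip_force: 5.4
```

Request:
jog_arm:
  motion:
    - [0,0,0.0015,0,0,0,-1]
    - [0,0,0.0015,0,0,0,-1]
    - [0,0,0.0015,0,0,0,-1]

```text
time_s: 8.95
eef_pos: [0.5846, 0.1425, 0.1603]
eef_rot: [0.699, 0.715, 0.002, 0.0]
contact_force: [-0.2, 8.4, 11.6]
opening: 0.003
grip_force: 5.7
```

Request:
jog_arm:
  motion:
    - [0,0,0.0015,0,0,0,-1]
    - [0,0,0.0015,0,0,0,-1]
    - [0,0,0.0015,0,0,0,-1]
    - [0,0,0.0015,0,0,0,-1]

```text
time_s: 9.35
eef_pos: [0.5846, 0.1427, 0.1544]
eef_rot: [0.699, 0.715, 0.002, -0.0]
contact_force: [-1.3, 8.9, 13.1]
opening: 0.002
grip_force: 6.1
```

Request:
jog_arm:
  motion:
    - [0,0,0.0015,0,0,0,-1]
    - [0,0,0.0015,0,0,0,-1]
    - [0,0,0.0015,0,0,0,-1]

```text
time_s: 9.65
eef_pos: [0.5847, 0.1429, 0.15]
eef_rot: [0.699, 0.715, 0.002, -0.0]
contact_force: [-0.5, 10.8, 13.5]
opening: 0.002
grip_force: 6.8
```

Request:
jog_arm:
  motion:
    - [0,0,0.0015,0,0,0,-1]
    - [0,0,0.0015,0,0,0,-1]
    - [0,0,0.0015,0,0,0,-1]

```text
time_s: 9.95
eef_pos: [0.5846, 0.1429, 0.1454]
eef_rot: [0.699, 0.715, 0.002, -0.0]
contact_force: [-0.7, 10.7, 11.7]
opening: 0.005
grip_force: 6.3
```

Request:
jog_arm:
  motion:
    - [0,0,0.0015,0,0,0,-1]
    - [0,0,0.0015,0,0,0,-1]

```text
time_s: 10.15
eef_pos: [0.5846, 0.1428, 0.1422]
eef_rot: [0.699, 0.715, 0.002, -0.0]
contact_force: [-1.2, 10.4, 11.8]
opening: 0.005
grip_force: 5.8
```

Request:
jog_arm:
  motion:
    - [0,0,0.0015,0,0,0,-1]
    - [0,0,0.0015,0,0,0,-1]

```text
time_s: 10.35
eef_pos: [0.5845, 0.1427, 0.139]
eef_rot: [0.699, 0.715, 0.002, -0.0]
contact_force: [-2.2, 9.3, 9.5]
opening: 0.004
grip_force: 5.2
```

Request:
jog_arm:
  motion:
    - [0,0,0.0015,0,0,0,-1]
    - [0,0,0.0015,0,0,0,-1]
    - [0,0,0.0015,0,0,0,-1]

```text
time_s: 10.65
eef_pos: [0.5844, 0.1425, 0.1342]
eef_rot: [0.699, 0.715, 0.001, -0.0]
contact_force: [0.2, 8.3, 7.4]
opening: 0.004
grip_force: 4.3
```

Request:
jog_arm:
  motion:
    - [0,0,0.0015,0,0,0,-1]

```text
time_s: 10.75
eef_pos: [0.5844, 0.1425, 0.1326]
eef_rot: [0.699, 0.715, 0.001, -0.0]
contact_force: [-0.4, 7.6, 7.2]
opening: 0.004
grip_force: 4.0
```

Request:
jog_arm:
  motion:
    - [0,0,-0.002,0,0,0,-1]
    - [0,0,-0.002,0,0,0,-1]
    - [0,0,-0.002,0,0,0,-1]
    - [0,0,-0.002,0,0,0,-1]
    - [0,0,-0.003,0,0,0,-1]
    - [0,0,-0.003,0,0,0,-1]
    - [0,0,-0.003,0,0,0,-1]
    - [0,0,-0.005,0,0,0,-1]

```text
time_s: 11.55
eef_pos: [0.584, 0.141, 0.1539]
eef_rot: [0.699, 0.715, -0.0, 0.0]
contact_force: [0.2, -0.6, 0.7]
opening: 0.009
grip_force: 0.0
```

Request:
jog_arm:
  motion:
    - [0,0,-0.015,0,0,0,-1]
    - [0,0,-0.02,0,0,0,-1]
    - [0,0,-0.025,0,0,0,-1]
    - [0,0,-0.025,0,0,0,1]
    - [-0.03,0,-0.025,0,0,0,1]
    - [-0.03,-0.015,-0.005,0,0,0,1]
    - [-0.03,-0.02,0,0,0,0,1]
    - [-0.03,-0.025,0,0,0,0,1]
    - [-0.03,-0.025,0,0,0,0,1]
    - [-0.03,-0.02,0,0,0,0,1]

```text
time_s: 12.55
eef_pos: [0.4815, -0.042, 0.2695]
eef_rot: [0.699, 0.715, -0.0, 0.0]
contact_force: [0.1, 0.5, -0.2]
opening: 0.558
grip_force: 0.0
```

Run:
```python
from h import *
s=r.state(); print(s["eef_pos"],s["contact_force"],s["opening"])
p,d,W=cloud("scene"); save(cv2.resize(p[100:300,240:480],(720,600),interpolation=2),"s3.png")
W=W.reshape(-1,3)
for y in (.05,.07,.09,.11,.13,.15,.17,.18):
    k=(abs(W[:,0]-.585)<.02)&(abs(W[:,1]-y)<.006)&(W[:,2]>.11)&(W[:,2]<.24)
    if k.sum()>3: print(y,np.round(np.percentile(W[k],[5,50,95],axis=0)[:,[0,2]].T,3).tolist())
T=np.load("top.npy").reshape(-1,3); k=(abs(T[:,1]+.055)<.009)&(T[:,0]>.41)&(T[:,0]<.57)
for x in np.arange(.415,.57,.01):
    m=k&(abs(T[:,0]-x)<.005)
    if m.sum(): print(round(x,3),T[m,2].max().round(3),end=' ')
```

```text
[ 0.48153757 -0.04200438  0.26947602] [ 0.05441576  0.54248904 -0.17348468] 0.5578579899279198
0.05 [[0.583, 0.59, 0.595], [0.139, 0.146, 0.149]]
0.07 [[0.582, 0.59, 0.594], [0.14, 0.146, 0.149]]
0.09 [[0.581, 0.59, 0.595], [0.141, 0.148, 0.152]]
0.11 [[0.576, 0.59, 0.598], [0.139, 0.151, 0.154]]
0.13 [[0.575, 0.59, 0.598], [0.138, 0.151, 0.154]]
0.15 [[0.574, 0.589, 0.597], [0.139, 0.151, 0.154]]
0.17 [[0.573, 0.588, 0.596], [0.139, 0.152, 0.154]]
0.18 [[0.573, 0.588, 0.596], [0.139, 0.152, 0.154]]
0.415 0.003 0.425 0.004 0.435 0.004 0.445 0.005 0.455 0.004 0.465 0.159 0.475 0.156 0.485 0.157 0.495 0.149 0.515 0.154 0.525 0.003 0.535 0.004 0.545 0.003 0.555 0.004 0.565 0.005
```

View pics/s3.png

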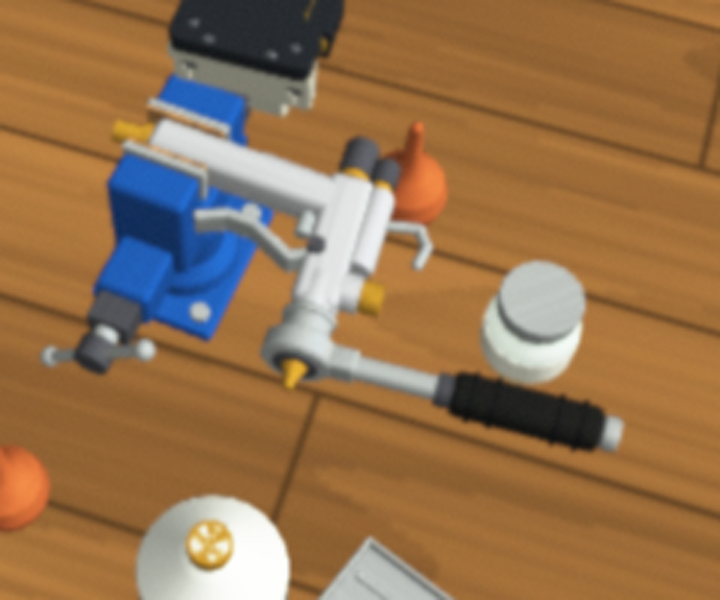

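Request:
jog_arm:
  motion:
    - [-0.005,0,0,0,0,0,1]
    - [-0.005,0,0,0,0,0,1]
    - [0,0,0.015,0,0,0,1]
    - [0,0,0.015,0,0,0,1]
    - [0,0,0.015,0,0,0,1]
    - [0,0,0.015,0,0,0,1]
    - [0,0,0.01,0,0,0,1]
    - [0,0,0,0,0,0,1]

```text
time_s: 13.4
eef_pos: [0.4827, -0.0507, 0.1968]
eef_rot: [0.699, 0.715, -0.001, -0.001]
contact_force: [-0.2, 1.2, 0.5]
opening: 0.999
grip_force: 0.0
```

Run:
```python
from h import *
s=r.state(); print(s["eef_pos"],s["contact_force"],s["opening"])
p,d=r.read_camera("wrist"); save(p,"w1.png")
```

```text
[ 0.48268675 -0.05068671  0.1967768 ] [-0.1928924   1.19715198  0.49168967] 0.9987199003628983
```

View pics/w1.png

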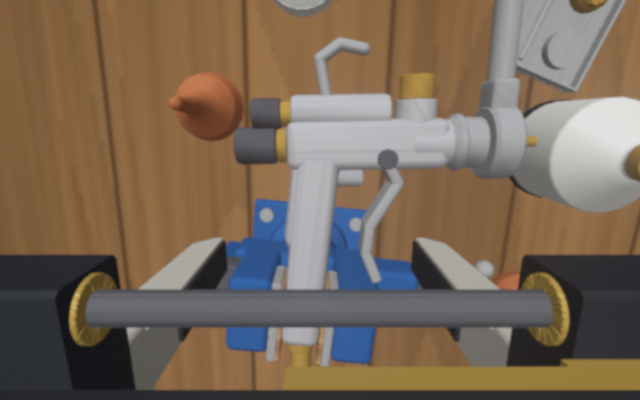

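Request:
jog_arm:
  motion:
    - [0,0,0.012,0,0,0,1]
    - [0,0,0.012,0,0,0,1]
    - [0,0,0.012,0,0,0,1]
    - [0,0,0.012,0,0,0,1]
    - [0,0,0.012,0,0,0,1]
    - [0,0,0.012,0,0,0,1]
    - [0,0,0,0,0,0,1]

```text
time_s: 14.15
eef_pos: [0.4825, -0.0508, 0.1246]
eef_rot: [0.699, 0.715, -0.001, -0.001]
contact_force: [-0.5, -0.1, -0.5]
opening: 1.001
grip_force: 0.0
```

Request:
jog_arm:
  motion:
    - [0,0,0,0,0,0,0.2]
    - [0,0,0,0,0,0,0.0]
    - [0,0,0,0,0,0,-0.2]
    - [0,0,0,0,0,0,-0.2]
    - [0,0,0,0,0,0,-0.2]
  force: 25

```text
time_s: 14.65
eef_pos: [0.4847, -0.0511, 0.1276]
eef_rot: [0.699, 0.715, 0.001, 0.002]
contact_force: [12.9, -0.6, -2.7]
opening: 0.623
grip_force: 5.3
```

Request:
jog_arm:
  motion:
    - [0,0,0,0,0,0,-0.5]
    - [0,0,0,0,0,0,-0.6]
    - [0,0,0,0,0,0,-0.8]
    - [0,0,0,0,0,0,-1]
    - [0,0,0,0,0,0,-1]
  force: 30

```text
time_s: 15.15
eef_pos: [0.4835, -0.0514, 0.1278]
eef_rot: [0.7, 0.715, 0.0, 0.001]
contact_force: [-2.0, -3.5, 5.4]
opening: 0.412
grip_force: 27.6
```

Request:
jog_arm:
  motion:
    - [0,0,0,0,0,0,-1]
    - [0,0,0,0,0,0,-1]
    - [0,0,0,0,0,0,-1]
    - [0,0,0,0,0,0,-1]

```text
time_s: 15.55
eef_pos: [0.4835, -0.0514, 0.1278]
eef_rot: [0.7, 0.715, 0.0, 0.001]
contact_force: [-2.1, -3.6, 6.0]
opening: 0.413
grip_force: 27.6
```

Run:
```python
from h import *
s=r.state(); print(s["eef_pos"],s["contact_force"],s["opening"]*93,s["grip_force"])
p,d=r.read_camera("scene"); save(cv2.resize(p[100:250,240:440],(800,600),interpolation=2),"s4.png")
p,d=r.read_camera("wrist"); save(p,"w2.png")
```

```text
[ 0.48348377 -0.05141441  0.12784757] [-2.14580658 -3.60361968  6.04038711] 38.40609976188374 27.634963276796043
```

View pics/w2.png

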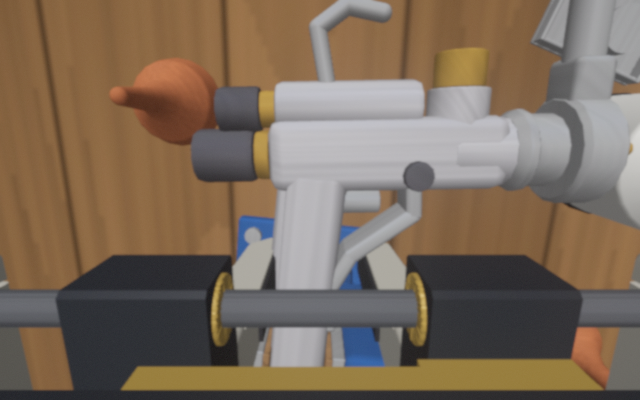

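Request:
jog_arm:
  motion:
    - [0,0,0,0,0,0,-0.1]
    - [0,0,0,0,0,0,0.1]
    - [0,0,0,0,0,0,0.3]
    - [0,0,0,0,0,0,1]
    - [0,0,0,0,0,0,1]
    - [0,0,0,0,0,0,1]
    - [0,0,0,0,0,0,1]
    - [0,0,0,0,0,0,1]

```text
time_s: 16.45
eef_pos: [0.4832, -0.0508, 0.1269]
eef_rot: [0.699, 0.715, 0.0, -0.0]
contact_force: [-0.0, 0.2, 0.3]
opening: 0.981
grip_force: 0.0
```

Request:
jog_arm:
  motion:
    - [0,0,-0.01,0,0,0,1]
    - [0,0,-0.015,0,0,0,1]
    - [0,0,-0.02,0,0,0,1]
    - [0,0,-0.03,0,0,0,1]
    - [0,0,-0.03,0,0,0,1]
    - [0,0,-0.03,0,0,0,1]
    - [0,0,-0.03,0,0,0,1]
    - [-0.03,0,-0.01,0,0,0,1]
    - [-0.04,0,0,0,0,0,1]
    - [-0.04,0,0,0,0,0,1]

```text
time_s: 17.45
eef_pos: [0.4856, -0.1618, 0.3038]
eef_rot: [0.699, 0.715, 0.001, 0.001]
contact_force: [1.0, -0.1, -0.8]
opening: 0.999
grip_force: 0.0
```

Request:
jog_arm:
  motion:
    - [-0.04,0,0,0,0,0,1]
    - [-0.04,0,0,0,0,0,1]
    - [-0.04,0,0,0,0,0,1]
    - [-0.03,0,0,0,0,0,1]
    - [0,0,0,0,0,0,1]
    - [0,0,0,0,0,0,1]

```text
time_s: 18.05
eef_pos: [0.4888, -0.311, 0.3025]
eef_rot: [0.7, 0.715, 0.0, 0.0]
contact_force: [-0.2, 0.2, 0.3]
opening: 0.999
grip_force: 0.0
```

Run:
```python
from h import *
s=r.state(); print(s["eef_pos"],s["contact_force"],s["opening"])
p,d,W=cloud("scene"); V=np.load("scene.npy"); save(p,"s5.png")
a=cv2.imread("pics/scene1.png")[110:360,220:460]; b=p[110:360,220:460,::-1]
cv2.imwrite("pics/s5c.png",np.hstack([cv2.resize(x,(400,417),interpolation=2) for x in(a,b)]))
for A in (V.reshape(-1,3),W.reshape(-1,3)):
  for y in(-.04,-.05,-.06):
    k=(abs(A[:,1]-y)<.004)&(A[:,2]>.14)&(A[:,2]<.175)&(A[:,0]>.5)&(A[:,0]<.55); print(y,A[k,0].min().round(3),A[k,0].max().round(3))
```

```text
[ 0.48882857 -0.31102202  0.30252223] [-0.19583768  0.22159042  0.26043167] 0.9990942220969312
-0.04 0.516 0.525
-0.05 0.511 0.519
-0.06 0.511 0.518
-0.04 0.515 0.526
-0.05 0.511 0.52
-0.06 0.51 0.517
```

View pics/s5c.png

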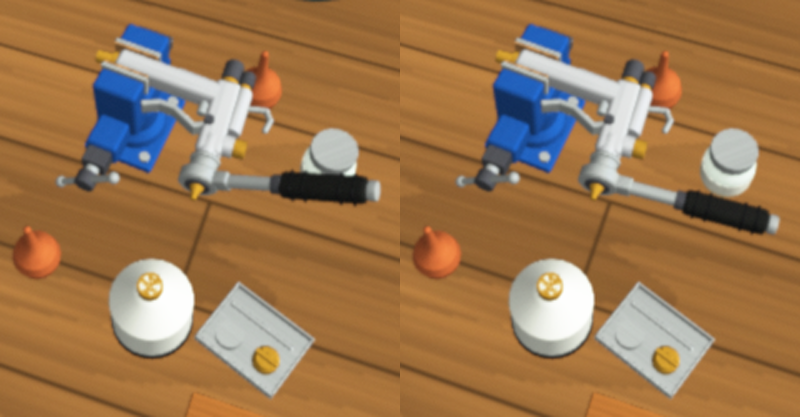

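```bash
python3 -c "
from workcell import r
print(r.hand_in())"
```

```text
the job is handed in; nothing more can be done
None
```

The job is handed in. The nozzle was tightened until the wrench clicked, and the wrench sprang back and stays on the nozzle. The trigger was squeezed home and returned to its starting position, and the cup, jar, bulbs and tray were not moved.

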